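Unload a steriliser stack onto its cooling rests

TASK

Take the steriliser stack apart from the top down: first set the round test coil centred on the round stand and the bur block centred on the short rest (those two in either order), then the medium steel box centred on the medium-length rest, then the long steel box centred on the long rest. The bur block and the boxes lie along their rests, flat between the end lips; keep the boxes level, carry them with nothing on top, and do not disturb the dropper bottle or the timer.

Things in the scene. Friction and masses are not known exactly. Their poses are not given: they have to be found in the camera images.
- long_box: Closed stainless box with perforated lid, the bottom of the stack: 180 long (x) x 62 wide (y) x 34 mm high, 0.35 kg, rigid. Origin: centre of its underside, z up. It starts on the worktop with its length within about 9 degrees of the world x axis. Behind the work, from x = 0.60 on, stand tall fixed things, among them a distiller with a jutting spout.
- medium_box: Closed stainless box with perforated lid, lying on top of long_box and roughly along it: 140 long (x) x 50 wide (y) x 30 mm high, about 0.22 kg, rigid, lid fixed. Origin: centre of its underside, z up.
- bur_block: Blue block of 34 (x) x 58 (y, its length) x 20 mm with thin dental burs standing in it up to 35 mm above its foot, 0.12 kg; it stands upright on one half of the medium box's lid, its length (y) along the box, beside the test coil. Grip it across its 34 mm width on the lowest 20 mm. Origin: centre of its underside, z up.
- helix_tester: Test device: a small flat white coil with a blue capsule at its side, 48 (x) x 54 (y) x 21 mm, solid between x -23 and +23 mm and y -20 and +26 mm, 0.05 kg; it lies on the other half of the medium box's lid, its y axis along the box. Grip it across x (46 mm wide). Origin: on its underside, in the middle of the coil, z up.
- long_rest: Fixed flat plate of bent aluminium with a dark rubber pad, open along its long sides, a 3 mm thick lip (top at 12 mm) across each short end. The longest rest: 200 mm between the lips, 80 mm wide; for long_box. Origin: centre of the underside on the worktop; the pad surface is 4 mm above it. x runs from lip to lip, z up.
- medium_rest: Fixed flat plate of bent aluminium with a dark rubber pad, open along its long sides, a 3 mm thick lip (top at 12 mm) across each short end. The middle-sized rest: 160 mm between the lips, 68 mm wide; for medium_box. Origin: centre of the underside on the worktop; the pad surface is 4 mm above it. x runs from lip to lip, z up.
- short_rest: Fixed flat plate of bent aluminium with a dark rubber pad, open along its long sides, a 3 mm thick lip (top at 12 mm) across each short end. The shortest rest: 78 mm between the lips, 56 mm wide; for bur_block (its y axis goes along the rest's x axis, either way round). Origin: centre of the underside on the worktop; the pad surface is 4 mm above it. x runs from lip to lip, z up.
- round_stand: A fixed round aluminium disc, 104 mm across and 6 mm high, with a dark rubber pad on top; for helix_tester, in any direction. Origin: centre of the underside on the worktop, pad surface 6 mm above it, z up.
- dropper_bottle: Bystander: brown oil bottle with black dropper, loose, 31 mm across, 102 mm high, standing on the worktop about 110 mm beyond the short rest's centre. Origin: centre of its underside. Must stay where it is.
- bench_timer: Bystander: small grey digital timer lying on the worktop, loose, 60 x 64 x 20 mm, about 115 mm beyond the round stand's centre. Origin: centre of its underside. Must stay where it is.
Mind the look-alikes: they are no part of the job. What is shaped like the helix_tester but yellow is not meant.

How it is judged:
By the outcome, as a careful person would: the job done as asked, in the order asked, and still so for the second after the job is handed in, with the robot touching nothing.
It also fails if it takes over 131 s, if anything falls off the work surface, if the arm or the gripper's body presses on something with over 40 N, if the wrist force passes 120 N, or if a joint passes its speed limit or range.

ROBOT

A 6-joint arm with a two-finger parallel gripper is mounted at the origin on a cart in front of the work surface, level with it; the furniture and walls round the work are solid. World frame = base frame: x ahead of the robot, y to its left, z up, the work surface at z = 0. Lengths are in m, angles in rad, forces in N, time in s.
With the tool pointing down it reaches from about 0.3 to 1 m from the base axis. Payload 5.1 kg.
Tool frame: the origin (TCP) lies on the centre line of the jaws, within the pads' length; the fingertips stand robot.nose_length ahead of it and the grasp point (between the pads) lies 2 mm behind it (robot.nose_length is the distance from the TCP to the fingertips, in m); z points along the fingers, y is the line along which they close (so a half turn about z gives the same grasp; the last joint's range is limited). The gripper opens to 95 mm and grips with 3 to 60 N. Pads are 20 mm wide; open, the fingers measure 119 mm over their backs; the gripper's body (75 mm by 180 mm) begins 59 mm behind the grasp point.
Start: joints at [1.051, 0.124, 1.65, -0, 1.367, -0.083], TCP at [0.275, 0.589, 0.232] pointing down, gripper open.
Joint ranges: [-2.61, 2.61], [-1.02, 2.33], [0.03, 2.71], [-1.35, 4.49], [0.32, 2.68], [-2.91, 2.91]. Speed limits (rad/s): [2.57, 2.57, 3.14, 3.14, 3.14, 3.14].

INTERFACE

Orientations are given as a rotation vector (axis times angle).
In Python, from station import robot gives the robot as it stands.
- The arm moves only by the shell command python3 -m handwheel 'ROWS'. ROWS is a JSON object of lists of equal length, an entry for each row: "gripper": the finger opening in mm, from 0 to 95.1; "delta_pos": the shift along the tool's x, y, z in units of 50 mm (1.0 is 50 mm), a list of three; "angular": the turn, a rotation vector about the tool's x, y, z in degrees, a list of three. A call has 1 to 12 rows; each row shifts and turns the commanded pose from where the row before left it, along the tool's axes as they then stand; what a row does not reach is not made up. A row lasts 1/10 s, in which the tool goes at most 50 mm and 8.59 degrees, less where a joint would pass 70% of its speed; a pose out of reach is approached as far as the arm can. A call is refused whole if a number of a shift passes 1 or a number of a turn 8.59, either way. A call with a gripper value outside its range is refused whole. The fingers move at their own pace and stop on an object; the grip force is fixed at half the most. Time passes only in rows, so rows that do not move let the fingers close. It gives the time, the measured TCP pose, the force, the opening and the grip force at its end, in the units of the state.
- robot.read_state(): the state, without advancing time (a new reading comes with each control period).
- robot.camera(name): name is "side" or "top" or "wrist"; returns the picture (400x640x3 uint8, red, green, blue); there is no depth.
- robot.camera_params(name): a dict with "fx", "fy", "cx", "cy" (pixels), "rvec" (rotation vector, rad) and "tvec" (3), from world to camera coordinates, as OpenCV has them. Camera axes: x right, y down, z forward; pixel columns grow to the right and rows downward; lengths in m; the calibration is good to about 2 mm. The wrist camera is an equidistant fisheye: a pixel r from the principal point sees the ray r / f radians off the axis. A picture is of the moment at which its call begins: read the wrist's pose just before it. camera_params takes no time and is no camera call; for the wrist camera it gives the pose at the moment of the call.
- robot.job_done(): hands the job in; it is judged then, once.
The state is a dict: "clock": time; "qpos": joint angles; "qd": joint speeds; "joint_torque": joint torques, N m; "tool_pos": TCP position; "tool_rot": TCP orientation; "wrist_force": force on the tool from outside, world axes, zero at the start; "wrist_torque": the same for the moment, N m; "finger_gap": finger opening in m; "finger_force": force on a finger pad.
Only numpy, scipy, OpenCV 4.12 (cv2) and the standard library are available. Lean on these libraries where they do the work, as an engineer would, in place of code of your own. Each camera call takes 0.05 s, during which the arm holds its last target. There are 200 camera calls.

## Working session

There is one attempt and no reset: what is moved stays moved. The work goes in short steps, Python scripts to look and compute and a shell command to move; the robot and the scene stay as the last step left them, time stands still between calls to the robot, and variables do not carry over. Pictures are saved under pics/ and viewed, at most 14 in all, crops included, and the job is handed in when it is done.

```bash
mkdir -p pics; ls
python3 - <<'E'
from station import robot
import cv2
print(robot.nose_length)
s=robot.read_state(); print(s)
for n in ("top","side","wrist"):
    p=robot.camera_params(n); print(n,p)
    cv2.imwrite(f"pics/{n}0.png",robot.camera(n)[:,:,::-1])
E
```

```text
pics
0.017
{'clock': 0.0, 'qpos': array([ 1.05141212e+00,  1.24507578e-01,  1.65163573e+00, -1.14058961e-05,
        1.36748305e+00, -8.25944929e-02]), 'qd': array([-0.00010757, -0.0012894 ,  0.00190094,  0.00178796, -0.00017397,
        0.00211029]), 'joint_torque': array([-7.94805510e-04, -4.17611110e+01, -3.59928238e+01,  7.73403724e-02,
        4.92948561e-02, -1.77197048e-04]), 'tool_pos': array([0.27470384, 0.58844919, 0.23040803]), 'tool_rot': array([-6.80534340e-01, -3.06638993e+00,  3.05553814e-03]), 'wrist_force': array([-0.37269326,  0.3446539 ,  0.42369383]), 'wrist_torque': array([-0.0265846 , -0.01449382,  0.06984466]), 'finger_force': 0.0, 'finger_gap': 0.09473996704848184}
top {'fx': 383.3301398823869, 'fy': 383.3301398823869, 'cx': 316.6069010052389, 'cy': 200.99792624726305, 'rvec': array([ 2.15847312, -2.15080693,  0.10905483]), 'tvec': array([0.05291495, 0.51327393, 0.91935015])}
side {'fx': 372.9842195313679, 'fy': 372.9842195313679, 'cx': 317.67050204662723, 'cy': 193.80302610667465, 'rvec': array([ 0.05028999, -2.57936723,  1.75331443]), 'tvec': array([0.50458848, 0.05791441, 0.90832132])}
wrist {'fx': 309.70691628693146, 'fy': 309.70691628693146, 'cx': 320.1772205223656, 'cy': 204.43834211705374, 'rvec': array([-2.4696192 , -1.57328819, -0.19016975]), 'tvec': array([-0.64912776, -0.02740037,  0.39104393])}
```

View pics/top0.png

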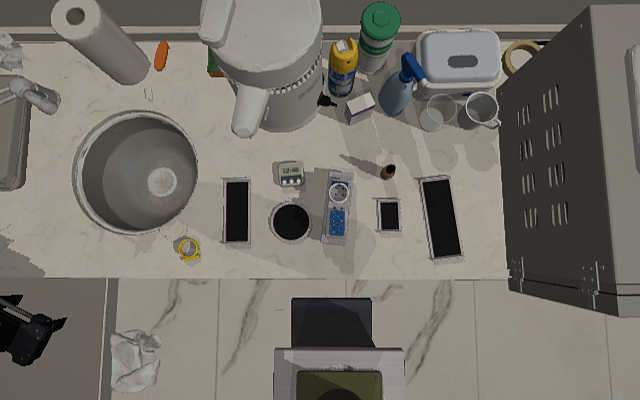

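View pics/side0.png

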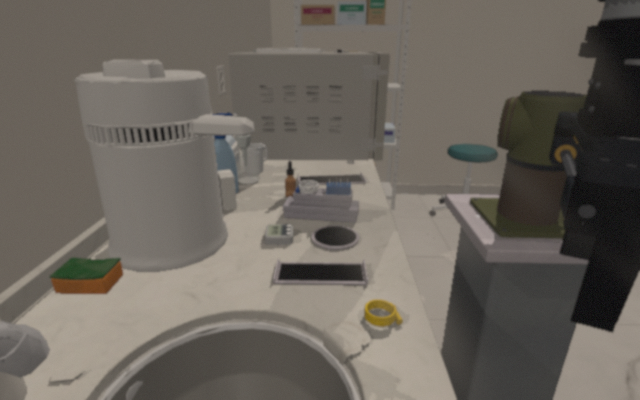

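The top view shows the stack at about (338,207), with the blue bur block at (337,222) on the near half and the white coil at (339,192) on the far half. The rests are medium (237,210), short (389,215) and long (441,218), and the round stand is at (291,222). The side view shows the same layout, with the spout over the rear.

```bash
cat > h.py <<'E'
import numpy as np, cv2
from scipy.spatial.transform import Rotation as R
from station import robot
def ray(name,uv,p=None):
    p=p or robot.camera_params(name)
    uv=np.atleast_2d(np.asarray(uv,float))
    x=(uv[:,0]-p["cx"])/p["fx"]; y=(uv[:,1]-p["cy"])/p["fy"]
    if name=="wrist":
        r=np.hypot(x,y)+1e-12; d=np.c_[x/r*np.sin(r),y/r*np.sin(r),np.cos(r)]
    else: d=np.c_[x,y,np.ones_like(x)]
    M=R.from_rotvec(p["rvec"]).as_matrix()
    return -M.T@p["tvec"], d@M
def plane(name,uv,z,p=None):
    c,d=ray(name,uv,p); return c+d*((z-c[2])/d[:,2])[:,None]
def proj(name,P,p=None):
    p=p or robot.camera_params(name); P=np.atleast_2d(P)
    q=R.from_rotvec(p["rvec"]).apply(P)+p["tvec"]
    if name=="wrist":
        r=np.hypot(q[:,0],q[:,1]); t=np.arctan2(r,q[:,2]); s=t/r
        return np.c_[q[:,0]*s*p["fx"]+p["cx"],q[:,1]*s*p["fy"]+p["cy"]]
    return np.c_[q[:,0]/q[:,2]*p["fx"]+p["cx"],q[:,1]/q[:,2]*p["fy"]+p["cy"]]
def rect(name,mask,z,p=None,amin=100):
    """metric min-area rectangles of the mask's blobs on plane z: centre, sizes, direction of long side (deg from x)"""
    out=[]
    for c in cv2.findContours(mask,cv2.RETR_EXTERNAL,cv2.CHAIN_APPROX_NONE)[0]:
        if cv2.contourArea(c)<amin: continue
        w=plane(name,c[:,0],z,p)[:,:2]
        b=cv2.boxPoints(cv2.minAreaRect((w*1000).astype(np.float32)))
        e=[b[1]-b[0],b[2]-b[1]]; e.sort(key=lambda v:-np.hypot(*v))
        a=np.degrees(np.arctan2(e[0][1],e[0][0])); a=(a+90)%180-90
        out.append((b.mean(0).round(1),np.hypot(*e[0]).round(1),np.hypot(*e[1]).round(1),a.round(2),c[:,0].mean(0).round(0)))
    return out
E
python3 - <<'E'
from h import *
im=cv2.imread("pics/top0.png"); p=robot.camera_params("top")
print("cam",-R.from_rotvec(p["rvec"]).as_matrix().T@p["tvec"])
m=np.zeros(im.shape[:2],np.uint8); m[165:265,215:475]=(im.max(2)<50)[165:265,215:475]*255
for r in rect("top",m,.005,p,150): print("pad",r)
hsv=cv2.cvtColor(im,cv2.COLOR_BGR2HSV)
b=cv2.inRange(hsv,(95,110,60),(130,255,255)); k=np.zeros_like(b); k[165:265,310:365]=b[165:265,310:365]
for r in rect("top",k,.084,p,20): print("blue",r)
cv2.imwrite("pics/topc.png",cv2.resize(im[160:270,220:470],None,fx=3.2,fy=3.2,interpolation=cv2.INTER_CUBIC))
cv2.imwrite("pics/stk.png",cv2.resize(im[160:255,310:370],None,fx=6,fy=6,interpolation=cv2.INTER_CUBIC))
E
```

```text
cam [0.40322186 0.04045178 0.97325773]
pad (array([462.6, 121. ], dtype=float32), np.float32(88.7), np.float32(86.1), np.float32(-89.76), array([291., 222.]))
pad (array([ 479.3, -128.3], dtype=float32), np.float32(68.2), np.float32(42.5), np.float32(1.85), array([389., 216.]))
pad (array([490.5, 258.9], dtype=float32), np.float32(149.1), np.float32(53.7), np.float32(1.46), array([237., 211.]))
pad (array([ 475.3, -258.7], dtype=float32), np.float32(189.7), np.float32(66.5), np.float32(7.48), array([441., 218.]))
blue (array([455.7,   6.4], dtype=float32), np.float32(55.7), np.float32(32.5), np.float32(0.02), array([337., 223.]))
```

View pics/stk.png

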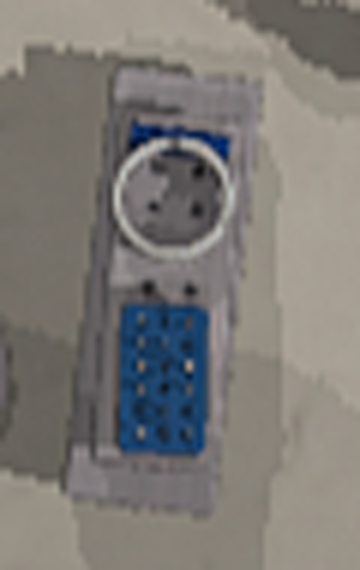

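```bash
cat >> h.py <<'E'
def go(x,y,z,yaw):
    """what remains to a tool-down pose whose tool y points at yaw (deg): turn in tool axes (deg) and shift in the axes after the turn (units of 50 mm)"""
    s=robot.read_state(); T=R.from_rotvec(s["tool_rot"]); a=np.radians(yaw)
    ty=np.array([np.cos(a),np.sin(a),0]); tz=np.array([0,0,-1.]); G=R.from_matrix(np.c_[np.cross(ty,tz),ty,tz])
    d=np.array([x,y,z])-s["tool_pos"]
    print("t%.1f"%s["clock"],"pos",s["tool_pos"].round(4),"turn",np.degrees((T.inv()*G).as_rotvec()).round(2),"shift after",(G.inv().apply(d)/.05).round(3),"before",(T.inv().apply(d)/.05).round(3),"gap",s["finger_gap"].round(4),"F",s["wrist_force"].round(1), "q6",s["qpos"][5].round(2))
E
python3 - <<'E'
from h import *
s=robot.read_state(); p=robot.camera_params("wrist"); T=R.from_rotvec(s["tool_rot"]); M=R.from_rotvec(p["rvec"]).as_matrix()
print("cam in tool",T.inv().apply(-M.T@p["tvec"]-s["tool_pos"]).round(3), "axis",T.inv().apply(M[2]).round(3),"imgright",T.inv().apply(M[0]).round(3))
go(.42,0.0,.25,90)
E
```

```text
cam in tool [ 0.068  0.    -0.154] axis [-0.242 -0.001  0.97 ] imgright [0.    1.    0.001]Traceback (most recent call last):
  File "<stdin>", line 4, in <module>
  File "h.py", line 38, in go
    print("t%.1f"%s["clock"],"pos",s["tool_pos"].round(4),"turn",np.degrees((T.inv()*G).as_rotvec()).round(2),"shift after",(G.inv().apply(d)/.05).round(3),"before",(T.inv().apply(d)/.05).round(3),"gap",s["finger_gap"].round(4),"F",s["wrist_force"].round(1), "q6",s["qpos"][5].round(2))
                                                                                                                                                                                                           ^^^^^^^^^^^^^^^^^^^^^
AttributeError: 'float' object has no attribute 'round'
```

```bash
sed -i 's/s\["finger_gap"\].round(4)/round(float(s["finger_gap"]),4)/; s/s\["qpos"\]\[5\].round(2)/round(float(s["qpos"][5]),2)/' h.py; python3 -c "
from h import *
go(.45,0.0,.23,90)"
```

```text
t0.1 pos [0.2748 0.5886 0.2307] turn [ -0.09  -0.03 -25.03] shift after [ -3.505 -11.771   0.014] before [-8.156 -9.183  0.027] gap 0.0951 F [-0.3 -0.3  0. ] q6 -0.08
```

```bash
python3 -m handwheel '{"gripper":[95,95,95,95,95,95,95,95,95],"delta_pos":[[0,0,0],[0,0,0],[0,0,0],[-0.25,-0.84,0],[-0.25,-0.84,0],[-0.25,-0.84,0],[-0.25,-0.84,0],[-0.25,-0.84,0],[-0.25,-0.84,0]],"angular":[[0,0,-8.34],[0,0,-8.34],[0,0,-8.34],[0,0,0],[0,0,0],[0,0,0],[0,0,0],[0,0,0],[0,0,0]]}'; python3 -m handwheel '{"gripper":[95,95,95,95,95,95,95,95,95,95],"delta_pos":[[-0.25,-0.84,0],[-0.25,-0.84,0],[-0.25,-0.84,0],[-0.25,-0.84,0],[-0.25,-0.84,0],[-0.25,-0.84,0],[-0.25,-0.84,0],[-0.25,-0.84,0],[0,0,0],[0,0,0]],"angular":[[0,0,0],[0,0,0],[0,0,0],[0,0,0],[0,0,0],[0,0,0],[0,0,0],[0,0,0],[0,0,0],[0,0,0]]}'
python3 - <<'E'
from h import *
go(.45,0,.23,90)
im=robot.camera("wrist")[:,:,::-1]; cv2.imwrite("pics/w1.png",im)
import json; p=robot.camera_params("wrist"); json.dump({k:np.asarray(v).tolist() for k,v in p.items()},open("w1.json","w"))
E
```

```text
clock: 1.05
tool_pos: [0.3499, 0.3352, 0.2313]
tool_rot: [0.001, -3.141, 0.0]
wrist_force: [0.2, -0.7, -0.4]
finger_gap: 0.095
finger_force: 0.0
clock: 2.05
tool_pos: [0.4497, 0.0003, 0.2313]
tool_rot: [-0.004, -3.141, -0.001]
wrist_force: [-0.1, 0.4, -0.2]
finger_gap: 0.0948
finger_force: 0.0
t2.0 pos [4.497e-01 3.000e-04 2.313e-01] turn [ 0.04 -0.05 -0.15] shift after [-0.005 -0.007  0.026] before [-0.005 -0.007  0.026] gap 0.0948 F [-0.1  0.4 -0.2] q6 -1.69
```

View pics/w1.png

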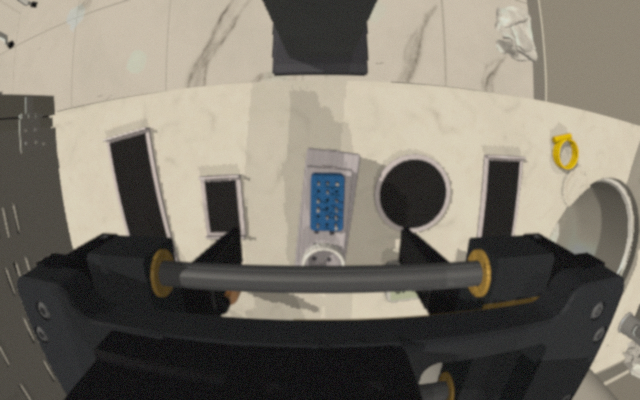

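The wrist view shows the bur block upright at (328,203), the near end of the long box at (333,157), the round stand at (414,193) and the short rest's pad at (223,207). The far half is hidden by the gripper.

Run:
```python
from h import *
import json
p=json.load(open("w1.json")); p={k:np.array(v) if isinstance(v,list) else v for k,v in p.items()}
im=cv2.imread("pics/w1.png"); hsv=cv2.cvtColor(im,cv2.COLOR_BGR2HSV)
b=cv2.inRange(hsv,(95,110,60),(130,255,255)); b[:, :295]=0; b[:,360:]=0; b[240:]=0
b=cv2.morphologyEx(b,cv2.MORPH_CLOSE,np.ones((5,5)))
for r in rect("wrist",b,.084,p,50): print("blue",r)
m=(im.max(2)<45).astype(np.uint8)*255; m[235:]=0; m[:125]=0; m[:,:100]=0
for r in rect("wrist",m,.005,p,200): print("pad",r)
t=cv2.imread("pics/top0.png"); pt=robot.camera_params("top")
cv2.imwrite("pics/wc.png",cv2.resize(im[140:280,280:380],None,fx=4,fy=4,interpolation=cv2.INTER_CUBIC))
# top view crop corners by eye: stk.png /6 + (310,160)
f=lambda q:np.array(q)/6+[310,160]
print("medium lid",plane("top",f([[118,68],[262,80],[212,518],[68,494]]),.034,pt).round(4).tolist())
print("bur top",plane("top",f([[123,305],[210,306],[205,452],[120,450]]),.084,pt).round(4).tolist())
g=t[160:270,310:370]; ring=((g.min(2)>165)&(g.max(2).astype(int)-g.min(2)<25)).astype(np.uint8)
h=cv2.cvtColor(t,cv2.COLOR_BGR2HSV)
k=cv2.inRange(h,(95,110,40),(130,255,255)); k[:,:310]=0;k[:,370:]=0;k[193:]=0;k[:175]=0
c=np.argwhere(k)[:,::-1].mean(0); print("capsule px",c,plane("top",c,.08,pt))
```

```text
blue (array([454.8,   8.4], dtype=float32), np.float32(58.0), np.float32(32.0), np.float32(-0.46), array([327., 202.]))
pad (array([ 482., -127.], dtype=float32), np.float32(70.7), np.float32(38.1), np.float32(1.76), array([223., 208.]))
pad (array([469.1, 259.3], dtype=float32), np.float32(106.7), np.float32(48.6), np.float32(1.0), array([500., 198.]))
pad (array([463.3, 121.6], dtype=float32), np.float32(87.3), np.float32(85.4), np.float32(-47.26), array([412., 198.]))
pad (array([ 452.8, -260.5], dtype=float32), np.float32(142.8), np.float32(60.5), np.float32(7.57), array([137., 187.]))
medium lid [[0.587, 0.0225, 0.034], [0.5821, -0.0371, 0.034], [0.4019, -0.0156, 0.034], [0.4113, 0.0427, 0.034]]
bur top [[0.4839, 0.0215, 0.084], [0.4836, -0.0122, 0.084], [0.4272, -0.0101, 0.084], [0.4278, 0.0226, 0.084]]
capsule px [339.42424242 182.60606061] [[5.51075902e-01 3.83498387e-04 8.00000000e-02]]
```

View pics/wc.png

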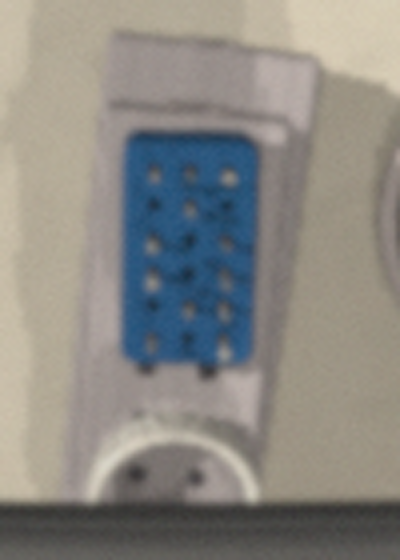

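Both views put the bur block at about (0.455, 0.0075) with yaw 0. I grip it first.

```bash
python3 -m handwheel '{"gripper":[95,95,95,95,95,95,95,95,95,95],"delta_pos":[[-0.106,0.144,0.2],[0,0,0.5],[0,0,0.5],[0,0,0.5],[0,0,0.4],[0,0,0.3],[0,0,0.3],[0,0,0.246],[0,0,0],[0,0,0]],"angular":[[0,0,0],[0,0,0],[0,0,0],[0,0,0],[0,0,0],[0,0,0],[0,0,0],[0,0,0],[0,0,0],[0,0,0]]}'; python3 -c "
from h import *
go(.455,.0075,.084,90)"; python3 -m handwheel '{"gripper":[60,50,40,34,30,25,25,25],"delta_pos":[[0,0,0],[0,0,0],[0,0,0],[0,0,0],[0,0,0],[0,0,0],[0,0,0],[0,0,0]],"angular":[[0,0,0],[0,0,0],[0,0,0],[0,0,0],[0,0,0],[0,0,0],[0,0,0],[0,0,0]]}'
```

```text
clock: 3.1
tool_pos: [0.4552, 0.0089, 0.0842]
tool_rot: [0.002, -3.141, -0.0]
wrist_force: [0.9, -0.9, 0.6]
finger_gap: 0.0951
finger_force: 0.0
t3.1 pos [0.4552 0.0089 0.0842] turn [ 0.01 -0.02  0.06] shift after [ 0.003 -0.027  0.005] before [ 0.003 -0.027  0.005] gap 0.0951 F [ 0.9 -0.9  0.6] q6 -1.67
clock: 3.9
tool_pos: [0.4552, 0.0081, 0.0843]
tool_rot: [-0.0, -3.142, 0.0]
wrist_force: [-0.4, -0.5, 1.3]
finger_gap: 0.0365
finger_force: 0.6
```

```bash
python3 -m handwheel '{"gripper":[25,25,25,25,25,25,25,25,25],"delta_pos":[[0,0,0],[0,0,0],[0,0,0],[0,0,0],[0,0,-0.1],[0,0,-0.2],[0,0,-0.3],[0,0,-0.4],[0,0,0]],"angular":[[0,0,0],[0,0,0],[0,0,0],[0,0,0],[0,0,0],[0,0,0],[0,0,0],[0,0,0],[0,0,0]]}'; python3 -c "
from h import *
go(.4793,-.1283,.15,91.8)
im=robot.camera('wrist')[:,:,::-1]; cv2.imwrite('pics/w2.png',im)
cv2.imwrite('pics/w2c.png',cv2.resize(im[120:360,220:440],None,fx=2.4,fy=2.4))"
```

```text
clock: 4.8
tool_pos: [0.4576, 0.0079, 0.1381]
tool_rot: [0.0, 3.135, -0.001]
wrist_force: [0.2, 0.1, -0.9]
finger_gap: 0.0339
finger_force: 30.0
t4.8 pos [0.4576 0.0079 0.1381] turn [-0.04  0.39 -1.81] shift after [-0.349 -2.737 -0.238] before [-0.437 -2.725 -0.233] gap 0.0339 F [ 0.2  0.1 -0.9] q6 -1.67
```

View pics/w2c.png

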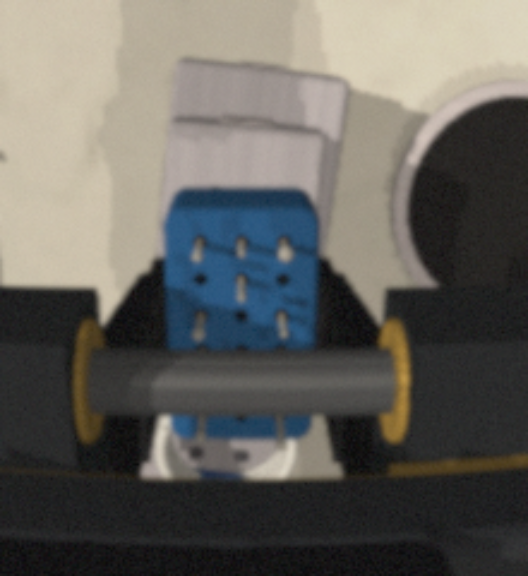

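The block is held squarely in the jaws. Next I carry it to the short rest.

```bash
python3 -m handwheel '{"gripper":[25,25,25,25,25,25,25,25,25,25,25],"delta_pos":[[0,0,0],[-0.05,-0.2,0],[-0.05,-0.35,0],[-0.06,-0.4,0],[-0.06,-0.4,0],[-0.06,-0.4,0],[-0.06,-0.4,0],[-0.05,-0.35,0],[-0.05,-0.24,0],[0,0,0],[0,0,0]],"angular":[[0,0,-1.8],[0,0,0],[0,0,0],[0,0,0],[0,0,0],[0,0,0],[0,0,0],[0,0,0],[0,0,0],[0,0,0],[0,0,0]]}'; python3 -c "
from h import *
go(.4793,-.1283,.0245,91.8)
im=robot.camera('wrist')[:,:,::-1]; cv2.imwrite('pics/w3.png',im)
m=(im.max(2)<45).astype(np.uint8)*255; m[:120]=0;m[:,:60]=0
im=cv2.imread('pics/w3.png');print([im[i,300].tolist() for i in (150,180)])
p=robot.camera_params('top'); t=robot.camera('top')[:,:,::-1]; cv2.imwrite('pics/t3.png',t)"
```

```text
clock: 5.95
tool_pos: [0.4812, -0.128, 0.1338]
tool_rot: [0.048, -3.14, -0.001]
wrist_force: [-0.1, 0.4, -1.1]
finger_gap: 0.0339
finger_force: 30.0
t6.0 pos [ 0.4812 -0.128   0.1338] turn [ 0.04 -0.05 -0.05] shift after [ 0.038 -0.004  2.187] before [ 0.036 -0.005  2.187] gap 0.0339 F [-0.1  0.4 -1.1] q6 -1.97
[[175, 198, 209], [36, 38, 42]]
```

```bash
python3 -m handwheel '{"gripper":[25,25,25,25,25,25,25,25,25,25,25,25],"delta_pos":[[0.02,0,0.2],[0,0,0.4],[0,0,0.4],[0,0,0.4],[0,0,0.3],[0,0,0.2],[0,0,0.1],[0,0,0.1],[0,0,0.04],[0,0,0],[0,0,0],[0,0,0]],"angular":[[0,0,0],[0,0,0],[0,0,0],[0,0,0],[0,0,0],[0,0,0],[0,0,0],[0,0,0],[0,0,0],[0,0,0],[0,0,0],[0,0,0]]}'; python3 -c "
from h import *
go(.4793,-.1283,.0245,91.8)"
```

```text
clock: 7.25
tool_pos: [0.4809, -0.1283, 0.0279]
tool_rot: [-0.049, 3.14, -0.001]
wrist_force: [-1.7, 0.5, -0.5]
finger_gap: 0.0337
finger_force: 30.0
t7.2 pos [ 0.4809 -0.1283  0.0279] turn [-0.03  0.06 -0.01] shift after [0.033 0.002 0.068] before [0.033 0.002 0.068] gap 0.0337 F [-1.7  0.5 -0.5] q6 -1.97
```

```bash
python3 -m handwheel '{"gripper":[25,25,25,36,45,60,75,90,95,95,95],"delta_pos":[[0,0,0.04],[0,0,0.025],[0,0,0],[0,0,0],[0,0,0],[0,0,0],[0,0,0],[0,0,0],[0,0,0],[0,0,0],[0,0,0]],"angular":[[0,0,0],[0,0,0],[0,0,0],[0,0,0],[0,0,0],[0,0,0],[0,0,0],[0,0,0],[0,0,0],[0,0,0],[0,0,0]]}';  python3 -m handwheel '{"gripper":[95,95,95,95,95,95,95,95],"delta_pos":[[0,0,-0.3],[0,0,-0.4],[0,0,-0.4],[0,0,-0.5],[0,0,-0.5],[0,0,-0.4],[0,0,0],[0,0,0]],"angular":[[0,0,0],[0,0,0],[0,0,0],[0,0,0],[0,0,0],[0,0,0],[0,0,0],[0,0,0]]}';python3 - <<'E'
from h import *
im=robot.camera("wrist")[:,:,::-1]; cv2.imwrite("pics/w4.png",im)
p=robot.camera_params("wrist")
hsv=cv2.cvtColor(im.copy(),cv2.COLOR_RGB2HSV if 0 else cv2.COLOR_BGR2HSV)
b=cv2.inRange(hsv,(95,110,60),(130,255,255)); b=cv2.morphologyEx(b,cv2.MORPH_CLOSE,np.ones((5,5)))
for r in rect("wrist",b,.024,p,200): print("blue",r)
go(.5,0,.15,90)
# coil: ring centre in the first top picture
t=cv2.imread("pics/top0.png"); g=cv2.resize(t[160:255,310:370],None,fx=6,fy=6,interpolation=cv2.INTER_CUBIC)
pt=robot.camera_params("top"); f=lambda q:np.array(q)/6+[310,160]
th=np.radians(np.arange(0,360,30)); 
print("coil by eye",plane("top",f([[175,197]]),.081,pt).round(4))
print(proj("top",[[.42,0,.2]],pt))
cv2.imwrite("pics/w4c.png",im[100:330,180:460])
E
```

```text
clock: 8.35
tool_pos: [0.4805, -0.1281, 0.0241]
tool_rot: [0.049, -3.141, -0.0]
wrist_force: [0.4, 0.0, -0.2]
finger_gap: 0.0866
finger_force: 0.0
clock: 9.15
tool_pos: [0.4805, -0.1281, 0.1489]
tool_rot: [-0.049, 3.141, -0.0]
wrist_force: [-0.3, -0.6, -0.6]
finger_gap: 0.0951
finger_force: 0.0
blue (array([ 477.5, -127.8], dtype=float32), np.float32(58.9), np.float32(35.0), np.float32(1.03), array([320., 201.]))
t9.2 pos [ 0.4799 -0.1279  0.1479] turn [ 0.04 -0.09  1.8 ] shift after [-0.403  2.558 -0.042] before [-0.483  2.544 -0.042] gap 0.0949 F [-0.4  0.3 -0.4] q6 -1.97
coil by eye [[0.5266 0.0011 0.081 ]]
[[342.43706925 237.34654667]]
```

View pics/w4c.png

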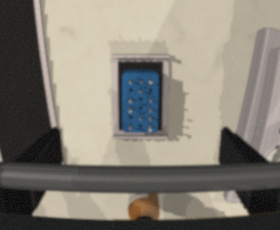

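Run:
```python
from h import *
im=cv2.imread("pics/w4.png"); p=robot.camera_params("wrist")
print(im[150:245,180+126:180+154].mean(1).astype(int).tolist()[0:45:1]);
print("far");print(im[222:245,180+126:180+154].mean(1).astype(int).tolist())
for r in (158,160,162,168,170,172,230,232,234,236,238): print(r,[plane("wrist",[[320,r]],z,p)[0,0].round(4) for z in (.004,.012,.024)])
m=im.max(2); print("cols row 200",m[200,285:360].tolist()); print([ (c,plane("wrist",[[c,200]],.004,p)[0,1].round(4),plane("wrist",[[c,200]],.024,p)[0,1].round(4)) for c in (295,300,340,350)])
```

```text
[[163, 184, 194], [163, 183, 193], [160, 179, 189], [150, 167, 176], [143, 155, 165], [153, 160, 172], [157, 164, 176], [141, 147, 158], [113, 118, 126], [102, 106, 114], [100, 104, 112], [83, 87, 94], [57, 60, 64], [38, 40, 43], [32, 34, 35], [31, 33, 35], [30, 32, 35], [31, 32, 34], [39, 35, 33], [57, 44, 33], [72, 52, 30], [85, 60, 32], [101, 70, 35], [115, 80, 39], [125, 86, 43], [129, 89, 44], [129, 88, 43], [128, 88, 44], [124, 86, 44], [116, 83, 47], [112, 84, 56], [114, 90, 65], [116, 94, 69], [116, 90, 62], [116, 86, 52], [119, 83, 44], [120, 84, 42], [118, 82, 41], [112, 79, 41], [106, 75, 41], [106, 76, 44], [110, 80, 45], [114, 81, 45], [116, 82, 44], [119, 83, 41]]
far
[[123, 85, 45], [121, 84, 44], [115, 80, 44], [109, 78, 47], [110, 81, 52], [114, 84, 55], [116, 87, 57], [118, 91, 62], [121, 92, 63], [121, 96, 73], [121, 106, 98], [118, 115, 118], [109, 112, 119], [108, 113, 122], [125, 130, 140], [142, 148, 159], [142, 150, 161], [131, 141, 150], [132, 147, 156], [145, 163, 172], [153, 171, 181], [155, 174, 183], [154, 174, 183]]
158 [np.float64(0.4399), np.float64(0.
[... 544 characters left out ...]
236 [np.float64(0.5191), np.float64(0.5162), np.float64(0.5119)]
238 [np.float64(0.5212), np.float64(0.5183), np.float64(0.5139)]
cols row 200 [217, 216, 217, 216, 212, 204, 190, 182, 181, 179, 179, 172, 146, 105, 66, 46, 75, 109, 132, 132, 128, 124, 122, 117, 115, 114, 93, 93, 100, 106, 106, 113, 119, 116, 104, 95, 99, 113, 124, 125, 124, 122, 116, 112, 106, 105, 113, 110, 111, 110, 112, 113, 107, 87, 53, 37, 57, 95, 122, 130, 133, 133, 135, 134, 140, 138, 138, 139, 139, 138, 138, 138, 141, 140, 138]
[(295, np.float64(-0.1523), np.float64(-0.1508)), (300, np.float64(-0.1474), np.float64(-0.1462)), (340, np.float64(-0.1078), np.float64(-0.1093)), (350, np.float64(-0.0979), np.float64(-0.1))]
```

The block sits between the lips, about 1.5 mm off centre in x and well within 1 mm in y, which is good. Next is a close look at the coil.

```bash
python3 -m handwheel '{"gripper":[95,95,95,95,95,95,95,95,95,95],"delta_pos":[[0,0,-0.5],[0,0.6,-0.5],[0,0.7,0],[0,0.7,0],[0,0.56,0],[-0.5,0,0],[-0.5,0,0],[-0.5,0,0],[0,0,0],[0,0,0]],"angular":[[0,0,1.8],[0,0,0],[0,0,0],[0,0,0],[0,0,0],[0,0,0],[0,0,0],[0,0,0],[0,0,0],[0,0,0]]}';python3 - <<'E'
from h import *
go(.5266,.001,.084,90)
im=robot.camera("wrist")[:,:,::-1]; cv2.imwrite("pics/w5.png",im)
import json; p=robot.camera_params("wrist"); json.dump({k:np.asarray(v).tolist() for k,v in p.items()},open("w5.json","w"))
cv2.imwrite("pics/w5c.png",cv2.resize(im[100:300,240:400],None,fx=3,fy=3))
E
```

```text
clock: 10.2
tool_pos: [0.5545, -0.0001, 0.197]
tool_rot: [-0.0, -3.138, -0.001]
wrist_force: [-0.4, 0.1, -0.2]
finger_gap: 0.0948
finger_force: 0.0
t10.2 pos [ 5.545e-01 -1.000e-04  1.970e-01] turn [ 0.02 -0.23 -0.  ] shift after [0.559 0.022 2.259] before [0.549 0.021 2.262] gap 0.0948 F [-0.4  0.1 -0.2] q6 -1.67
```

View pics/w5c.png

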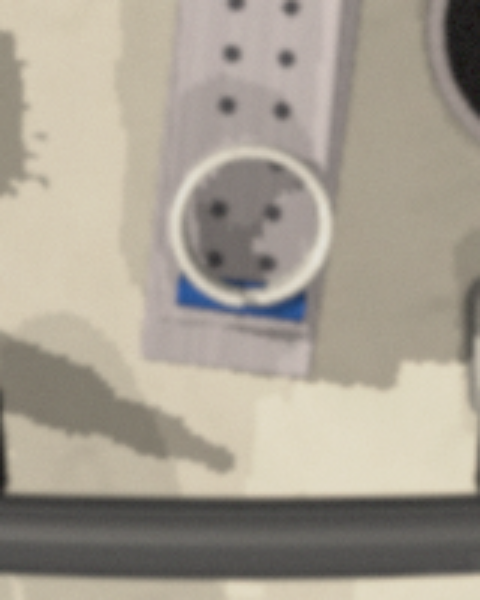

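The ring is centred at crop (251,226). The capsule runs from (177,290) to (306,305), so the coil is turned about -6.6°, along the box.

Run:
```python
from h import *
p=robot.camera_params("wrist")
f=lambda q:np.array(q)/3+[240,100]
for z in (.075,.083): print(z,plane("wrist",f([[251,226],[251,147],[251,307],[171,226],[332,226]]),z,p)[:,:2].round(4).tolist())
a=plane("wrist",f([[177,290],[306,305]]),.075,p); print(a, np.degrees(np.arctan2(*(a[1]-a[0])[1::-1])))
b=plane("wrist",f([[232,54],[287,58],[214,260],[267,263]]),.064,p)[:,:2]; print(b.round(4).tolist())
go(.5266,.001,.084,83.4)
```

```text
0.075 [[0.5278, 0.0034], [0.504, 0.0034], [0.5528, 0.0035], [0.5277, -0.0207], [0.5277, 0.0278]]
0.083 [[0.5266, 0.0033], [0.5035, 0.0033], [0.5509, 0.0034], [0.5266, -0.02], [0.5265, 0.027]]
[[ 0.54747706 -0.01911294  0.075     ]
 [ 0.55217971  0.02032982  0.075     ]] 83.20088735990468
[[0.4759, -0.0023], [0.477, 0.0145], [0.5402, -0.0081], [0.5412, 0.0086]]
t10.2 pos [ 5.543e-01 -1.000e-04  1.973e-01] turn [ 0.01 -0.19  6.59] shift after [ 0.553 -0.042  2.267] before [0.547 0.021 2.269] gap 0.0949 F [-0.5  0.5 -0.2] q6 -1.67
```

```bash
python3 -m handwheel '{"gripper":[95,95,95,95,95,95,95,95,95,95,95],"delta_pos":[[0,0,0],[0.28,-0.01,0],[0.272,0,0.3],[0,0,0.4],[0,0,0.4],[0,0,0.4],[0,0,0.3],[0,0,0.2],[0,0,0.2],[0,0,0.06],[0,0,0]],"angular":[[0,0,6.6],[0,0,0],[0,0,0],[0,0,0],[0,0,0],[0,0,0],[0,0,0],[0,0,0],[0,0,0],[0,0,0],[0,0,0]]}'; python3 -c "
from h import *
go(.5268,.0025,.084,83.4)"; python3 -m handwheel '{"gripper":[80,70,60,50,40,40,40,40,40,40,40],"delta_pos":[[0,0,0],[0,0,0],[0,0,0],[0,0,0],[0,0,0],[0,0,0],[0,0,0],[0,0,0],[0,0,0],[0,0,0],[0,0,0]],"angular":[[0,0,0],[0,0,0],[0,0,0],[0,0,0],[0,0,0],[0,0,0],[0,0,0],[0,0,0],[0,0,0],[0,0,0],[0,0,0]]}'; python3 -m handwheel '{"gripper":[40,40,40,40,40,40],"delta_pos":[[0,0,-0.1],[0,0,-0.2],[0,0,-0.3],[0,0,-0.4],[0,0,-0.2],[0,0,0]],"angular":[[0,0,0],[0,0,0],[0,0,0],[0,0,0],[0,0,0],[0,0,0]]}'; python3 -c "
from h import *
go(.4628,.1212,.028,83.4)"
```

```text
clock: 11.35
tool_pos: [0.528, 0.0025, 0.0859]
tool_rot: [-0.181, -3.136, 0.0]
wrist_force: [0.3, 0.4, -1.0]
finger_gap: 0.0948
finger_force: 0.0
t11.3 pos [0.528  0.0025 0.0859] turn [-0.   -0.03 -0.  ] shift after [ 0.023 -0.003  0.038] before [ 0.023 -0.003  0.038] gap 0.0948 F [ 0.3  0.4 -1. ] q6 -1.55
clock: 12.45
tool_pos: [0.5281, 0.0025, 0.0861]
tool_rot: [-0.181, -3.136, -0.0]
wrist_force: [0.6, -0.0, 0.2]
finger_gap: 0.0458
finger_force: 29.9
clock: 13.05
tool_pos: [0.5297, 0.0024, 0.1492]
tool_rot: [0.181, 3.131, -0.0]
wrist_force: [-0.1, -0.5, -0.6]
finger_gap: 0.0459
finger_force: 29.9
t13.1 pos [0.5297 0.0024 0.1492] turn [ 0.    0.3  -0.01] shift after [1.603 2.207 2.423] before [1.616 2.207 2.415] gap 0.0459 F [-0.1 -0.5 -0.6] q6 -1.55
```

```bash
python3 -m handwheel '{"gripper":[40,40,40,40,40,40,40,40,40],"delta_pos":[[0.15,0.2,0],[0.22,0.3,0],[0.27,0.38,0],[0.27,0.38,0],[0.27,0.38,0],[0.22,0.32,0],[0.15,0.2,0],[0.04,0.047,0],[0,0,0]],"angular":[[0,0,0],[0,0,0],[0,0,0],[0,0,0],[0,0,0],[0,0,0],[0,0,0],[0,0,0],[0,0,0]]}'
python3 - <<'E'
from h import *
go(.4635,.1212,.028,83.4)
im=robot.camera("wrist")[:,:,::-1]; cv2.imwrite("pics/w6.png",im)
cv2.imwrite("pics/w6c.png",cv2.resize(im[60:360,160:480],None,fx=2,fy=2))
E
```

```text
clock: 13.95
tool_pos: [0.4613, 0.1215, 0.1457]
tool_rot: [-0.18, -3.136, 0.001]
wrist_force: [-0.3, 0.6, -0.6]
finger_gap: 0.0458
finger_force: 29.9
t13.9 pos [0.4613 0.1215 0.1457] turn [-0.02 -0.03  0.04] shift after [-4.400e-02 -1.000e-03  2.353e+00] before [-0.045  0.     2.353] gap 0.0458 F [-0.3  0.6 -0.6] q6 -1.31
```

View pics/w6c.png

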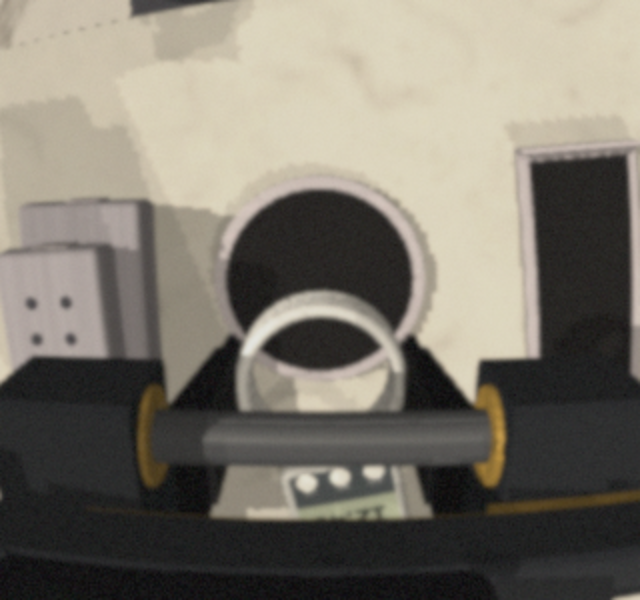

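The coil is held level. The stand's disc is centred at crop (323,277).

```bash
python3 -c "
from h import *
print(plane('wrist',[[321.7,198.7],[321.7,147.5],[321.7,250],[270,197],[373.5,197]],.006))"; python3 -m handwheel '{"gripper":[40,40,40,40,40,40,40,40,40,40,40],"delta_pos":[[-0.03,0,0.2],[0,0,0.4],[0,0,0.4],[0,0,0.4],[0,0,0.3],[0,0,0.3],[0,0,0.15],[0,0,0.1],[0,0,0.02],[0,0,0],[0,0,0]],"angular":[[0,0,0],[0,0,0],[0,0,0],[0,0,0],[0,0,0],[0,0,0],[0,0,0],[0,0,0],[0,0,0],[0,0,0],[0,0,0]]}'; python3 -c "
from h import *
go(.4635,.1212,.028,83.4)"
```

```text
[[0.46134328 0.12290607 0.006     ]
 [0.41196435 0.12856417 0.006     ]
 [0.51476707 0.11681315 0.006     ]
 [0.45378867 0.07274597 0.006     ]
 [0.46540921 0.1736349  0.006     ]]
clock: 15.1
tool_pos: [0.4639, 0.1212, 0.0334]
tool_rot: [0.181, 3.135, 0.0]
wrist_force: [0.9, 0.0, -0.1]
finger_gap: 0.0459
finger_force: 29.9
t15.1 pos [0.4639 0.1212 0.0334] turn [ 0.02  0.08 -0.01] shift after [ 0.008 -0.     0.107] before [ 0.008 -0.001  0.107] gap 0.0459 F [ 0.9  0.  -0.1] q6 -1.31
```

```bash
python3 -m handwheel '{"gripper":[40,40,40,40,50,60,75,90,95,95,95],"delta_pos":[[0,0.016,0.05],[0,0,0.05],[0,0,0],[0,0,0],[0,0,0],[0,0,0],[0,0,0],[0,0,0],[0,0,0],[0,0,0],[0,0,0]],"angular":[[0,0,0],[0,0,0],[0,0,0],[0,0,0],[0,0,0],[0,0,0],[0,0,0],[0,0,0],[0,0,0],[0,0,0],[0,0,0]]}';  python3 -m handwheel '{"gripper":[95,95,95,95,95,95,95,95],"delta_pos":[[0,0,-0.3],[0,0,-0.5],[0,0,-0.6],[0,0,-0.6],[0,0,-0.6],[0,0,-0.5],[0,0,0],[0,0,0]],"angular":[[0,0,0],[0,0,0],[0,0,0],[0,0,0],[0,0,0],[0,0,0],[0,0,0],[0,0,0]]}';python3 - <<'E'
from h import *
go(.45,0,.2,83.4)
im=robot.camera("wrist")[:,:,::-1]; cv2.imwrite("pics/w7.png",im)
t=robot.camera("top")[:,:,::-1]; cv2.imwrite("pics/t7.png",t)
a=cv2.resize(im[100:300,200:440],None,fx=2.5,fy=2.5)
cv2.imwrite("pics/w7c.png",a)
E
```

```text
clock: 16.2
tool_pos: [0.4633, 0.1219, 0.0276]
tool_rot: [-0.181, -3.136, 0.0]
wrist_force: [-0.3, 0.5, 0.2]
finger_gap: 0.0921
finger_force: 0.0
clock: 17.0
tool_pos: [0.4634, 0.1219, 0.1826]
tool_rot: [0.181, 3.136, 0.0]
wrist_force: [0.0, 0.8, -0.9]
finger_gap: 0.095
finger_force: 0.0
t17.0 pos [0.4634 0.1219 0.1826] turn [ 0.01  0.04 -0.01] shift after [-0.014 -2.453 -0.348] before [-0.014 -2.453 -0.349] gap 0.095 F [ 0.   0.8 -0.9] q6 -1.31
```

View pics/w7c.png

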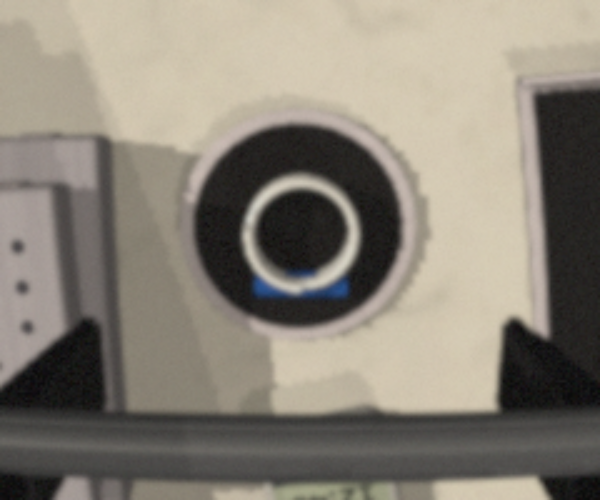

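The coil is centred: ring (301,233) against disc (302,225), and the offset matches the parallax from the coil's height. Now I look at the bare medium box.

```bash
python3 -m handwheel '{"gripper":[95,95,95,95,95,95,95,95],"delta_pos":[[0,-0.5,-0.35],[-0.35,-0.6,0],[-0.35,-0.6,0],[-0.5,-0.51,0],[-0.5,0,0],[-0.4,0,0],[0,0,0],[0,0,0]],"angular":[[0,0,0],[0,0,0],[0,0,0],[0,0,0],[0,0,0],[0,0,0],[0,0,0],[0,0,0]]}';python3 - <<'E'
from h import *
go(.495,0,.054,84)
im=robot.camera("wrist")[:,:,::-1]; cv2.imwrite("pics/w8.png",im)
import json; p=robot.camera_params("wrist"); json.dump({k:np.asarray(v).tolist() for k,v in p.items()},open("w8.json","w"))
cv2.imwrite("pics/w8c.png",cv2.resize(im[70:270,240:400],None,fx=3,fy=3))
E
```

```text
clock: 17.9
tool_pos: [0.5538, 0.0002, 0.1981]
tool_rot: [-0.181, -3.132, -0.0]
wrist_force: [0.2, -0.5, 0.1]
finger_gap: 0.0951
finger_force: 0.0
t17.9 pos [5.538e-01 2.000e-04 1.981e-01] turn [-0.   -0.22 -0.61] shift after [ 1.17  -0.126  2.882] before [ 1.157 -0.139  2.887] gap 0.0951 F [ 0.2 -0.5  0.1] q6 -1.55
```

View pics/w8c.png

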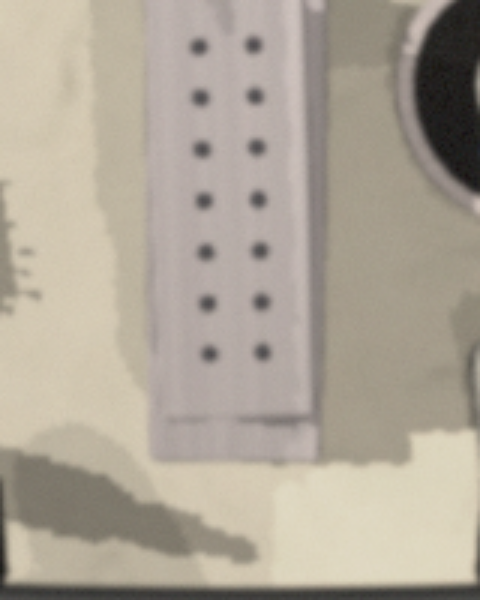

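The lid's hole grid of at least 7×2 is clear, and the far edge of the medium box is at crop row ~418.

Run:
```python
from h import *
p=robot.camera_params("wrist"); im=cv2.imread("pics/w8.png"); g=cv2.cvtColor(im,cv2.COLOR_BGR2GRAY)
m=((cv2.GaussianBlur(g,(0,0),4).astype(int)-g)>18).astype(np.uint8); n,l,s,c=cv2.connectedComponentsWithStats(m)
k=[c[i] for i in range(1,n) if 4<s[i,4]<40 and 292<c[i][0]<335 and 20<c[i][1]<200]
k=np.array(k); w=plane("wrist",k,.064,p)[:,:2]
for a,b in zip(k.round(1),w.round(4)): print(a,b)
cv2.imwrite("pics/w8d.png",cv2.resize(im[10:110,270:350],None,fx=5,fy=5))
```

```text
[305.8  85.2] [ 0.4435 -0.    ]
[324.2  84.5] [0.4449 0.0169]
[324.8 101.5] [0.4609 0.0156]
[306.4 102.2] [ 0.4595 -0.0012]
[306.6 119.4] [ 0.4755 -0.0029]
[325.3 118.6] [0.4768 0.0143]
[325.6 136.1] [0.4931 0.0127]
[307.5 136.5] [ 0.4915 -0.004 ]
[308.3 153.7] [ 0.5076 -0.0052]
[326.4 153.3] [0.5091 0.0116]
[308.7 170.7] [ 0.5235 -0.0068]
[326.7 170.3] [0.5251 0.0101]
[309.4 187.5] [ 0.5395 -0.0081]
[327.1 186.8] [0.5408 0.0087]
```

View pics/w8d.png

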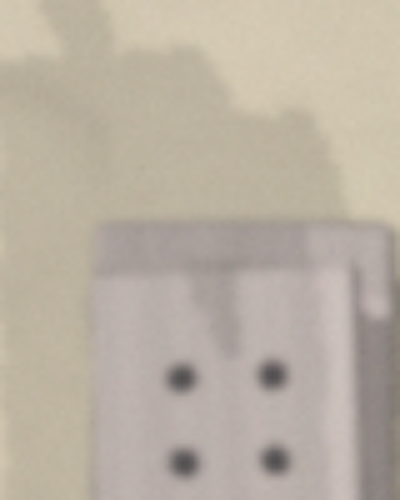

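```bash
python3 -m handwheel '{"gripper":[95,95,95,95,95,95,95,95,95,95,95],"delta_pos":[[0,0,0],[0.6,-0.02,0],[0.633,0,0.3],[0,0,0.5],[0,0,0.5],[0,0,0.5],[0,0,0.4],[0,0,0.3],[0,0,0.2],[0,0,0.1],[0,0,0]],"angular":[[0,0,-1.76],[0,0,0],[0,0,0],[0,0,0],[0,0,0],[0,0,0],[0,0,0],[0,0,0],[0,0,0],[0,0,0],[0,0,0]]}'; python3 -c "
from h import *
go(.4923,.0044,.0555,85.15)"
```

```text
clock: 19.05
tool_pos: [0.4932, 0.0044, 0.0599]
tool_rot: [-0.133, -3.138, -0.0]
wrist_force: [0.3, -0.3, 0.2]
finger_gap: 0.0952
finger_force: 0.0
t19.1 pos [0.4932 0.0044 0.0599] turn [-0.   -0.03  0.01] shift after [ 0.018 -0.001  0.087] before [ 0.018 -0.001  0.087] gap 0.0952 F [ 0.3 -0.3  0.2] q6 -1.59
```

```bash
python3 -m handwheel '{"gripper":[95,80,70,60,50,44,44,44,44,44,44],"delta_pos":[[0.015,0,0.08],[0,0,0],[0,0,0],[0,0,0],[0,0,0],[0,0,0],[0,0,0],[0,0,0],[0,0,0],[0,0,0],[0,0,0]],"angular":[[0,0,0],[0,0,0],[0,0,0],[0,0,0],[0,0,0],[0,0,0],[0,0,0],[0,0,0],[0,0,0],[0,0,0],[0,0,0]]}'; python3 -c "
from h import *
go(.4923,.0044,.0555,85.15)"; python3 -m handwheel '{"gripper":[44,44,44,44,44,44,44,44,44],"delta_pos":[[0,0,0],[0,0,-0.1],[0,0,-0.2],[0,0,-0.3],[0,0,-0.4],[0,0,-0.4],[0,0,-0.3],[0,0,-0.1],[0,0,0]],"angular":[[0,0,0],[0,0,0],[0,0,0],[0,0,0],[0,0,0],[0,0,0],[0,0,0],[0,0,0],[0,0,0]]}'; python3 -c "
from h import *
go(.49,.259,.027,91.4)
im=robot.camera('wrist')[:,:,::-1]; cv2.imwrite('pics/w9.png',im)"
```

```text
clock: 20.15
tool_pos: [0.4927, 0.0043, 0.0562]
tool_rot: [0.133, 3.139, -0.0]
wrist_force: [-0.5, -0.4, -0.5]
finger_gap: 0.0498
finger_force: 30.0
t20.1 pos [0.4927 0.0043 0.0562] turn [-0.    0.01  0.  ] shift after [0.009 0.001 0.014] before [0.009 0.001 0.014] gap 0.0498 F [-0.5 -0.4 -0.5] q6 -1.59
clock: 21.05
tool_pos: [0.4932, 0.0043, 0.147]
tool_rot: [0.133, 3.137, -0.0]
wrist_force: [-1.0, 0.2, -1.5]
finger_gap: 0.0503
finger_force: 30.0
t21.1 pos [0.4932 0.0043 0.147 ] turn [-0.01  0.1  -6.25] shift after [-0.061  5.094  2.401] before [0.497 5.07  2.4  ] gap 0.0503 F [-1.   0.2 -1.5] q6 -1.59
```

Run:
```python
from h import *
c1,d1=ray("top",[[243,136],[233,130],[256,133]]); c2,d2=ray("side",[[252,126],[252,135],[252,118]])
for i in range(3):
    for j in range(1):
        A=np.c_[d1[i],-d2[j]]; t=np.linalg.lstsq(A,c2-c1,rcond=None)[0]; P=c1+t[0]*d1[i];Q=c2+t[1]*d2[j]; print(P.round(3),Q.round(3))
p=robot.camera_params("side")
cv2.imwrite("pics/s9.png",robot.camera("side")[:,:,::-1]);
```

```text
[0.612 0.193 0.258] [0.613 0.194 0.258]
[0.622 0.211 0.265] [0.609 0.209 0.261]
[0.619 0.169 0.253] [0.618 0.169 0.253]
```

View pics/s9.png

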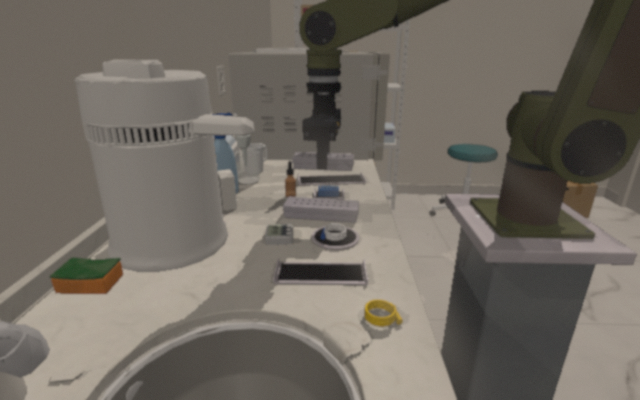

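The medium box hangs level and clear, the coil and block are in place, and the spout (x ≥ 0.605, z ≈ 0.25) is clear of the path.

```bash
python3 -m handwheel '{"gripper":[44,44,44,44,44,44,44,44,44,44,44,44],"delta_pos":[[0,0,0],[0,0,0],[0,0.2,0],[0,0.4,0],[0,0.6,0],[0,0.7,0],[0,0.7,0],[0,0.7,0],[0,0.7,0],[0,0.5,0],[0,0.3,0],[0,0.2,0]],"angular":[[0,0,-3.1],[0,0,-3.1],[0,0,0],[0,0,0],[0,0,0],[0,0,0],[0,0,0],[0,0,0],[0,0,0],[0,0,0],[0,0,0],[0,0,0]]}';python3 -m handwheel '{"gripper":[44,44],"delta_pos":[[0,0.09,0],[0,0,0]],"angular":[[0,0,0],[0,0,0]]}'
python3 - <<'E'
from h import *
go(.4905,.259,.0265,91.4)
im=robot.camera('wrist')[:,:,::-1]; cv2.imwrite('pics/w10.png',im)
cv2.imwrite("pics/w10c.png",cv2.resize(im[60:360,160:480],None,fx=2,fy=2))
E
```

```text
clock: 22.35
tool_pos: [0.4861, 0.2554, 0.1453]
tool_rot: [0.038, -3.14, 0.001]
wrist_force: [-0.5, -0.4, -1.4]
finger_gap: 0.05
finger_force: 30.0
clock: 22.55
tool_pos: [0.4866, 0.2586, 0.1459]
tool_rot: [0.037, -3.141, 0.001]
wrist_force: [-0.5, 0.7, -1.1]
finger_gap: 0.0499
finger_force: 30.0
t22.6 pos [0.4866 0.2586 0.1459] turn [-0.02 -0.02 -0.06] shift after [-0.078  0.006  2.388] before [-0.079  0.007  2.388] gap 0.0499 F [-0.5  0.7 -1.1] q6 -1.2
```

View pics/w10c.png

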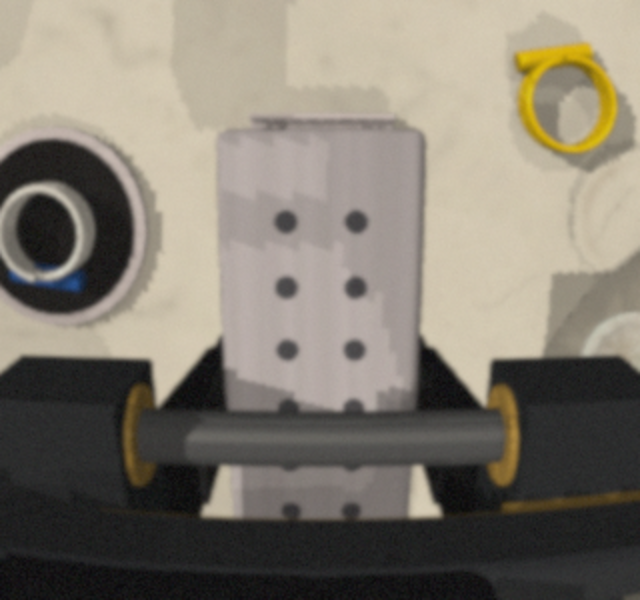

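The near lip of the medium rest shows at crop (252–398, 115), just beyond the box end.

Run:
```python
from h import *
print(plane("wrist",np.array([[252,119],[398,113],[325,115]])/2+[160,60],.012).round(4))
b=plane("wrist",np.array([[222,130],[424,130]])/2+[160,60],.153).round(4);print(b)
```

```text
[[0.4105 0.2252 0.012 ]
 [0.406  0.2925 0.012 ]
 [0.4082 0.2588 0.012 ]]
[[0.4172 0.2337 0.153 ]
 [0.416  0.2815 0.153 ]]
```

```bash
python3 -m handwheel '{"gripper":[44,44,44,44,44,44,44,44,44,44,44],"delta_pos":[[-0.07,0,0.2],[0,0,0.3],[0,0,0.4],[0,0,0.4],[0,0,0.3],[0,0,0.2],[0,0,0.15],[0,0,0.1],[0,0,0],[0,0,0],[0,0,0]],"angular":[[0,0,0],[0,0,0],[0,0,0],[0,0,0],[0,0,0],[0,0,0],[0,0,0],[0,0,0],[0,0,0],[0,0,0],[0,0,0]]}'; python3 -c "
from h import *
go(.4905,.259,.0265,91.4)"
```

```text
clock: 23.7
tool_pos: [0.4908, 0.2591, 0.0445]
tool_rot: [-0.037, 3.14, 0.001]
wrist_force: [0.8, -0.2, -1.4]
finger_gap: 0.0499
finger_force: 30.0
t23.7 pos [0.4908 0.2591 0.0445] turn [ 0.03  0.09 -0.04] shift after [ 0.006 -0.003  0.36 ] before [ 0.007 -0.003  0.36 ] gap 0.0499 F [ 0.8 -0.2 -1.4] q6 -1.21
```

```bash
python3 -m handwheel '{"gripper":[44,44,44,44,44,44,44],"delta_pos":[[0,0,0.1],[0,0,0.1],[0,0,0.08],[0,0,0.04],[0,0,0.02],[0,0,0],[0,0,0]],"angular":[[0,0,0],[0,0,0],[0,0,0],[0,0,0],[0,0,0],[0,0,0],[0,0,0]]}'; python3 -c "
from h import *
go(.4905,.259,.0265,91.4)"
```

```text
clock: 24.4
tool_pos: [0.4903, 0.2589, 0.0267]
tool_rot: [-0.037, 3.141, 0.0]
wrist_force: [0.3, 1.4, -1.5]
finger_gap: 0.0498
finger_force: 30.0
t24.4 pos [0.4903 0.2589 0.0267] turn [ 0.01  0.02 -0.05] shift after [-0.003  0.002  0.004] before [-0.003  0.002  0.004] gap 0.0498 F [ 0.3  1.4 -1.5] q6 -1.21
```

```bash
python3 -m handwheel '{"gripper":[44,51,55,65,75,85,95,95,95],"delta_pos":[[0,0,0.01],[0,0,0],[0,0,0],[0,0,0],[0,0,0],[0,0,0],[0,0,0],[0,0,0],[0,0,0]],"angular":[[0,0,0],[0,0,0],[0,0,0],[0,0,0],[0,0,0],[0,0,0],[0,0,0],[0,0,0],[0,0,0]]}';  python3 -m handwheel '{"gripper":[95,95,95,95,95,95,95,95],"delta_pos":[[0,0,-0.3],[0,0,-0.5],[0,0,-0.6],[0,0,-0.6],[0,0,-0.6],[0,0,-0.5],[0,0,0],[0,0,0]],"angular":[[0,0,0],[0,0,0],[0,0,0],[0,0,0],[0,0,0],[0,0,0],[0,0,0],[0,0,0]]}';python3 - <<'E'
from h import *
go(.55,0,.2,83.4)
im=robot.camera("wrist")[:,:,::-1]; cv2.imwrite("pics/w11.png",im)
t=robot.camera("top")[:,:,::-1]; cv2.imwrite("pics/t11.png",t)
p=robot.camera_params("wrist"); g=cv2.cvtColor(im.copy(),cv2.COLOR_BGR2GRAY)
m=((cv2.GaussianBlur(g,(0,0),4).astype(int)-g)>18).astype(np.uint8); n,l,s,c=cv2.connectedComponentsWithStats(m)
k=np.array([c[i] for i in range(1,n) if 4<s[i,4]<40 and 295<c[i][0]<345 and 100<c[i][1]<250])
for a,b in zip(k.round(1),plane("wrist",k,.034,p)[:,:2].round(4)): print(a,b)
E
```

```text
clock: 25.3
tool_pos: [0.4901, 0.2588, 0.0261]
tool_rot: [0.037, -3.141, -0.0]
wrist_force: [-0.0, 0.1, 0.1]
finger_gap: 0.0934
finger_force: 0.0
clock: 26.1
tool_pos: [0.4904, 0.2589, 0.1821]
tool_rot: [-0.037, 3.14, 0.001]
wrist_force: [0.1, 0.5, -0.4]
finger_gap: 0.0949
finger_force: 0.0
t26.1 pos [0.4904 0.2589 0.1821] turn [0.04 0.1  7.95] shift after [-1.779 -5.008 -0.358] before [-1.07  -5.205 -0.359] gap 0.0949 F [ 0.1  0.5 -0.4] q6 -1.21
[311.3 148.2] [0.4401 0.249 ]
[328.5 148.3] [0.4397 0.2655]
[311.4 164.8] [0.4563 0.2494]
[328.5 164.7] [0.4557 0.2659]
[311.5 181. ] [0.4722 0.2498]
[328.3 180.7] [0.4715 0.2663]
[311.6 196.6] [0.4879 0.2502]
[328.2 196.6] [0.4875 0.2666]
[311.7 212. ] [0.5037 0.2505]
[328.1 211.9] [0.5032 0.267 ]
[311.9 227.1] [0.5196 0.251 ]
[328.1 227.1] [0.5192 0.2675]
[328.  241.7] [0.5351 0.2679]
[312.  241.8] [0.5357 0.2513]
```

Run:
```python
from h import *
p=robot.camera_params("wrist"); im=cv2.imread("pics/w11.png")
v=im[:,305:336].mean((1,2)).astype(int)
print("near",list(zip(range(104,136),v[104:136]))); print("far",list(zip(range(255,285),v[255:285])))
for r in range(108,124,3): print(r,plane("wrist",[[320,r]],.012,p)[0,0].round(4),plane("wrist",[[320,r]],.034,p)[0,0].round(4))
u=im[190:204].mean((0,2)).astype(int); print("cols",list(zip(range(278,300),u[278:300])),list(zip(range(340,362),u[340:362])))
for c in (284,292,350,356): print(c,plane("wrist",[[c,197]],.004,p)[0,1].round(4),plane("wrist",[[c,197]],.034,p)[0,1].round(4))
```

```text
near [(104, np.int64(163)), (105, np.int64(163)), (106, np.int64(162)), (107, np.int64(163)), (108, np.int64(162)), (109, np.int64(162)), (110, np.int64(162)), (111, np.int64(161)), (112, np.int64(158)), (113, np.int64(160)), (114, np.int64(161)), (115, np.int64(145)), (116, np.int64(117)), (117, np.int64(100)), (118, np.int64(99)), (119, np.int64(98)), (120, np.int64(85)), (121, np.int64(58)), (122, np.int64(37)), (123, np.int64(35)), (124, np.int64(51)), (125, np.int64(87)), (126, np.int64(121)), (127, np.int64(145)), (128, np.int64(158)), (129, np.int64(163)), (130, np.int64(164)), (131, np.int64(164)), (132, np.int64(164)), (133, np.int64(164)), (134, np.int64(164)), (135, np.int64(164))]
far [(255, np.int64(160)), (256, np.int64(159)), (257, np.int64(158)), (258, np.int64(155)), (259, np.int64(145)), (260, np.int64(140)), (261, np.int64(148)), (262, np.int64(158)), (263, np.int64(162)), (264, np.int64(159)), (265, np.int64(133)), (266, np.int64(92)), (267, np.int64(65)), (268, np.int64(57)), (269, np.int64(61)), (270, np.int64(68)), (271, np.int64(71)), (272, np.int64(69)), (273
[... 699 characters left out ...]
.int64(132)), (294, np.int64(111)), (295, np.int64(112)), (296, np.int64(138)), (297, np.int64(155)), (298, np.int64(161)), (299, np.int64(162))] [(340, np.int64(162)), (341, np.int64(160)), (342, np.int64(154)), (343, np.int64(141)), (344, np.int64(119)), (345, np.int64(105)), (346, np.int64(115)), (347, np.int64(124)), (348, np.int64(127)), (349, np.int64(128)), (350, np.int64(129)), (351, np.int64(131)), (352, np.int64(133)), (353, np.int64(134)), (354, np.int64(134)), (355, np.int64(134)), (356, np.int64(134)), (357, np.int64(133)), (358, np.int64(133)), (359, np.int64(133)), (360, np.int64(132)), (361, np.int64(133))]
284 0.2192 0.2226
292 0.228 0.2307
350 0.2914 0.2883
356 0.298 0.2943
```

The medium box is centred to within about 1 mm and aligned at 1.45°. Now the long box: I move over it and find the lid holes.

```bash
python3 -m handwheel '{"gripper":[95,95,95,95,95,95,95,95,95,95,95,95],"delta_pos":[[0,-0.3,-0.35],[0,-0.6,0],[0,-0.8,0],[0,-0.9,0],[0,-0.9,0],[0,-0.8,0],[-0.3,-0.6,0],[-0.4,-0.3,0],[-0.4,0,0],[0,0,0],[0,0,0],[0,0,0]],"angular":[[0,0,0],[0,0,0],[0,0,0],[0,0,0],[0,0,0],[0,0,0],[0,0,0],[0,0,0],[0,0,0],[0,0,8],[0,0,0],[0,0,0]]}';python3 - <<'E'
from h import *
go(.4955,.003,.03,83.4)
im=robot.camera("wrist")[:,:,::-1].copy(); cv2.imwrite("pics/w12.png",im)
p=robot.camera_params("wrist"); g=cv2.cvtColor(im,cv2.COLOR_BGR2GRAY)
m=((cv2.GaussianBlur(g,(0,0),4).astype(int)-g)>15).astype(np.uint8); n,l,s,c=cv2.connectedComponentsWithStats(m)
k=np.array([c[i] for i in range(1,n) if 3<s[i,4]<40 and 285<c[i][0]<355 and 20<c[i][1]<240])
for a,b in zip(k.round(1),plane("wrist",k,.034,p)[:,:2].round(4)): print(a,b)
E
```

```text
clock: 27.4
tool_pos: [0.5504, 0.0003, 0.197]
tool_rot: [-0.178, -3.134, -0.0]
wrist_force: [-0.7, -0.1, 0.7]
finger_gap: 0.095
finger_force: 0.0
t27.4 pos [5.504e-01 3.000e-04 1.970e-01] turn [-0.01 -0.17  0.11] shift after [ 1.097 -0.073  3.34 ] before [ 1.088 -0.07   3.343] gap 0.095 F [-0.7 -0.1  0.7] q6 -1.55
[308.7  80.1] [0.4313 0.0025]
[329.1  80.4] [0.4339 0.023 ]
[308.5  95.5] [0.4472 0.0005]
[329.   95.5] [0.4496 0.0211]
[308.4 111.1] [ 0.4632 -0.0013]
[329.  111.4] [0.4659 0.0193]
[308.3 126.7] [ 0.4791 -0.0033]
[328.8 126.8] [0.4815 0.0173]
[348.7 137.2] [0.4943 0.0363]
[308.4 142.4] [ 0.4952 -0.0051]
[328.7 142.6] [0.4977 0.0155]
[348.3 151.6] [0.509  0.0345]
[308.4 158. ] [ 0.5111 -0.007 ]
[328.6 158.4] [0.5139 0.0136]
[348.3 165.8] [0.5237 0.0329]
[308.2 173.6] [ 0.5271 -0.0091]
[328.2 173.6] [0.5295 0.0114]
[347.4 188.3] [0.5472 0.0297]
[308.1 188.8] [ 0.5431 -0.0112]
[328.2 188.9] [0.5456 0.0097]
[347.3 201.7] [0.5615 0.0283]
[308.1 203.8] [ 0.5591 -0.0131]
[328.1 203.8] [0.5615 0.0078]
[345.9 224.4] [0.5863 0.0245]
[325.7 226.2] [0.5859 0.0026]
```

The 9×2 hole grid gives the box centre as (0.4965, 0.0052) at -6.9°.

```bash
python3 -m handwheel '{"gripper":[95,95,95,95,95,95,95,95,95,95,95,95],"delta_pos":[[0.5,-0.032,0],[0.582,0,0.3],[0,0,0.5],[0,0,0.5],[0,0,0.5],[0,0,0.5],[0,0,0.4],[0,0,0.3],[0,0,0.2],[0,0,0.1],[0,0,0],[0,0,0]],"angular":[[0,0,0.38],[0,0,0],[0,0,0],[0,0,0],[0,0,0],[0,0,0],[0,0,0],[0,0,0],[0,0,0],[0,0,0],[0,0,0],[0,0,0]]}'; python3 -c "
from h import *
go(.4965,.0052,.025,83.13)"
```

```text
clock: 28.65
tool_pos: [0.4979, 0.0051, 0.0343]
tool_rot: [0.192, 3.134, -0.0]
wrist_force: [0.2, 0.4, -0.2]
finger_gap: 0.095
finger_force: 0.0
t28.6 pos [0.4979 0.0051 0.0343] turn [ 0.    0.07 -0.14] shift after [ 0.029 -0.001  0.186] before [ 0.029 -0.001  0.186] gap 0.095 F [ 0.2  0.4 -0.2] q6 -1.55
```

```bash
python3 -m handwheel '{"gripper":[95,95,95,85,75,65,56,56,56,56,56,56],"delta_pos":[[0.02,0,0.1],[0,0,0.08],[0,0,0],[0,0,0],[0,0,0],[0,0,0],[0,0,0],[0,0,0],[0,0,0],[0,0,0],[0,0,0],[0,0,0]],"angular":[[0,0,-0.1],[0,0,0],[0,0,0],[0,0,0],[0,0,0],[0,0,0],[0,0,0],[0,0,0],[0,0,0],[0,0,0],[0,0,0],[0,0,0]]}'; python3 -c "
from h import *
go(.4965,.0052,.025,83.13)"; python3 -m handwheel '{"gripper":[56,56,56,56,56,56,56,56,56,56,56],"delta_pos":[[0,0,0],[0,0,-0.1],[0,0,-0.2],[0,0,-0.3],[0,0,-0.4],[0,0,-0.4],[0,0,-0.4],[0,0,-0.3],[0,0,-0.1],[0,0,0],[0,0,0]],"angular":[[0,0,0],[0,0,0],[0,0,0],[0,0,0],[0,0,0],[0,0,0],[0,0,0],[0,0,0],[0,0,0],[0,0,0],[0,0,0]]}'; python3 -c "
from h import *
go(.475,-.259,.029,97.5)"
```

```text
clock: 29.85
tool_pos: [0.4965, 0.0051, 0.0247]
tool_rot: [0.19, 3.136, -0.0]
wrist_force: [-0.6, -0.1, 1.6]
finger_gap: 0.0616
finger_force: 30.0
t29.9 pos [0.4965 0.0051 0.0247] turn [-0.01  0.01 -0.06] shift after [ 0.     0.001 -0.006] before [ 0.     0.001 -0.006] gap 0.0616 F [-0.6 -0.1  1.6] q6 -1.55
clock: 30.95
tool_pos: [0.4957, 0.0053, 0.1336]
tool_rot: [-0.19, -3.134, -0.0]
wrist_force: [0.1, -0.8, -3.6]
finger_gap: 0.0619
finger_force: 30.0
t30.9 pos [0.4957 0.0053 0.1336] turn [ 1.000e-02 -9.000e-02 -1.443e+01] shift after [ 1.101 -5.187  2.092] before [-0.23  -5.297  2.092] gap 0.0619 F [ 0.1 -0.8 -3.6] q6 -1.55
```

The long box is held level. I raise it further so it clears the dropper bottle, turn it, pull it back and then carry it across.

```bash
python3 -m handwheel '{"gripper":[56,56,56,56,56,56,56,56,56,56,56,56],"delta_pos":[[0,0,-0.3],[0,0,-0.4],[0,0,-0.2],[0,0,0],[0,0,0],[0,0,0],[0,0,0],[0.2,0,0],[0.35,0,0],[0.35,-0.2,0],[0.2,-0.4,0],[0,-0.5,0]],"angular":[[0,0,0],[0,0,0],[0,0,0],[0,0,-3.6],[0,0,-3.6],[0,0,-3.6],[0,0,-3.6],[0,0,0],[0,0,0],[0,0,0],[0,0,0],[0,0,0]]}';  python3 -m handwheel '{"gripper":[56,56,56,56,56,56,56,56,56,56,56],"delta_pos":[[0,-0.55,0],[0,-0.6,0],[0,-0.6,0],[0,-0.6,0],[0,-0.6,0],[0,-0.5,0],[0,-0.35,0],[0,-0.2,0],[0,-0.08,0],[0,0,0],[0,0,0]],"angular":[[0,0,0],[0,0,0],[0,0,0],[0,0,0],[0,0,0],[0,0,0],[0,0,0],[0,0,0],[0,0,0],[0,0,0],[0,0,0]]}'
python3 - <<'E'
from h import *
go(.475,-.259,.029,97.5)
im=robot.camera("wrist")[:,:,::-1].copy(); cv2.imwrite("pics/w13.png",im)
v=im[60:150,:].mean(2).astype(int)
for c in (290,305,320,335,350): print(c,v[40:90,c].tolist())
E
```

```text
clock: 32.15
tool_pos: [0.4472, -0.0565, 0.1794]
tool_rot: [0.204, -3.134, -0.0]
wrist_force: [0.9, -0.2, -3.5]
finger_gap: 0.0619
finger_force: 30.0
clock: 33.25
tool_pos: [0.4755, -0.2579, 0.1795]
tool_rot: [0.206, -3.135, -0.001]
wrist_force: [0.6, 0.3, -3.7]
finger_gap: 0.062
finger_force: 30.0
t33.2 pos [ 0.4755 -0.2579  0.1795] turn [ 0.03 -0.01  0.01] shift after [ 0.012 -0.02   3.01 ] before [ 0.012 -0.022  3.01 ] gap 0.062 F [ 0.6  0.3 -3.7] q6 -2.3
290 [164, 164, 165, 165, 166, 164, 164, 165, 164, 164, 163, 162, 162, 164, 162, 163, 162, 164, 163, 163, 165, 163, 162, 164, 162, 163, 163, 164, 162, 165, 168, 175, 175, 180, 178, 177, 175, 176, 174, 179, 177, 179, 177, 178, 179, 179, 180, 179, 179, 178]
305 [166, 167, 165, 166, 166, 164, 168, 165, 164, 163, 164, 164, 162, 165, 164, 163, 165, 164, 164, 165, 165, 161, 164, 164, 164, 164, 166, 163, 165, 163, 167, 170, 176, 179, 179, 176, 170, 172, 173, 175, 177, 181, 178, 180, 180, 180, 182, 182, 179, 180]
320 [159, 160, 161, 160, 160, 159, 159, 159, 159, 158, 158, 162, 160, 160, 159, 159, 159, 158, 158, 159, 157, 159, 160, 158, 156, 157, 159, 159, 159, 159, 161, 164, 167, 173, 174, 174, 175, 175, 176, 175, 175, 173, 176, 174, 173, 175, 174, 177, 175, 172]
335 [166, 165, 163, 165, 164, 166, 166, 167, 166, 164, 163, 164, 163, 165, 163, 165, 165, 164, 164, 165, 167, 165, 162, 165, 163, 166, 170, 174, 179, 181, 181, 179, 178, 179, 178, 178, 175, 174, 177, 177, 181, 179, 181, 179, 180, 181, 182, 180, 179, 179]
350 [166, 167, 167, 166, 164, 164, 165, 166, 167, 166, 163, 163, 165, 165, 166, 165, 164, 163, 165, 164, 168, 173, 176, 181, 179, 181, 182, 180, 180, 180, 181, 181, 182, 179, 178, 173, 170, 174, 174, 178, 179, 179, 180, 178, 180, 180, 180, 179, 183, 180]
```

```bash
python3 -m handwheel '{"gripper":[56,56,56,56,56,56,56,56,56,56,56,56],"delta_pos":[[0.02,-0.015,0.2],[0,0,0.3],[0,0,0.4],[0,0,0.4],[0,0,0.4],[0,0,0.4],[0,0,0.3],[0,0,0.2],[0,0,0.1],[0,0,0.05],[0,0,0],[0,0,0]],"angular":[[0,0,0],[0,0,0],[0,0,0],[0,0,0],[0,0,0],[0,0,0],[0,0,0],[0,0,0],[0,0,0],[0,0,0],[0,0,0],[0,0,0]]}'
python3 - <<'E'
from h import *
go(.4745,-.259,.029,97.5)
im=robot.camera("wrist")[:,:,::-1].copy(); cv2.imwrite("pics/w14.png",im); p=robot.camera_params("wrist")
v=im.mean(2).astype(int)
for c in (305,320,335):
  print(c,list(zip(range(60,130,1),v[60:130,c])))
print([(r,plane("wrist",[[320,r]],.012,p)[0,:2].round(4).tolist()) for r in (70,90,110)])
E
```

```text
clock: 34.5
tool_pos: [0.4753, -0.26, 0.043]
tool_rot: [-0.205, 3.134, -0.002]
wrist_force: [0.7, -0.2, -3.5]
finger_gap: 0.0618
finger_force: 30.0
t34.5 pos [ 0.4753 -0.26    0.043 ] turn [-0.07  0.07 -0.03] shift after [0.013 0.023 0.281] before [0.014 0.023 0.281] gap 0.0618 F [ 0.7 -0.2 -3.5] q6 -2.3
305 [(60, np.int64(163)), (61, np.int64(161)), (62, np.int64(165)), (63, np.int64(163)), (64, np.int64(168)), (65, np.int64(164)), (66, np.int64(165)), (67, np.int64(169)), (68, np.int64(163)), (69, np.int64(159)), (70, np.int64(157)), (71, np.int64(156)), (72, np.int64(150)), (73, np.int64(128)), (74, np.int64(103)), (75, np.int64(87)), (76, np.int64(97)), (77, np.int64(106)), (78, np.int64(100)), (79, np.int64(101)), (80, np.int64(101)), (81, np.int64(105)), (82, np.int64(120)), (83, np.int64(139)), (84, np.int64(148)), (85, np.int64(148)), (86, np.int64(150)), (87, np.int64(149)), (88, np.int64(151)), (89, np.int64(152)), (90, np.int64(150)), (91, np.int64(148)), (92, np.int64(149)), (93, np.int64(152)), (94, np.int64(150)), (95, np.int64(148)), (96, np.int64(150)), (97, np.int64(
[... 3086 characters left out ...]
(150)), (102, np.int64(148)), (103, np.int64(147)), (104, np.int64(148)), (105, np.int64(148)), (106, np.int64(146)), (107, np.int64(149)), (108, np.int64(148)), (109, np.int64(149)), (110, np.int64(148)), (111, np.int64(150)), (112, np.int64(147)), (113, np.int64(147)), (114, np.int64(149)), (115, np.int64(150)), (116, np.int64(150)), (117, np.int64(148)), (118, np.int64(149)), (119, np.int64(148)), (120, np.int64(146)), (121, np.int64(149)), (122, np.int64(148)), (123, np.int64(149)), (124, np.int64(148)), (125, np.int64(152)), (126, np.int64(156)), (127, np.int64(162)), (128, np.int64(163)), (129, np.int64(163))]
[(70, [0.3728, -0.2732]), (90, [0.3849, -0.2717]), (110, [0.3968, -0.2701])]
```

```bash
python3 -m handwheel '{"gripper":[56,56,56,56,56,56],"delta_pos":[[0.02,0.01,0.1],[0,0,0.1],[0,0,0.05],[0,0,0.02],[0,0,0],[0,0,0]],"angular":[[0,0,0],[0,0,0],[0,0,0],[0,0,0],[0,0,0],[0,0,0]]}'
python3 - <<'E'
from h import *
go(.4741,-.2595,.0287,97.5)
E
```

```text
clock: 35.15
tool_pos: [0.4737, -0.2593, 0.0287]
tool_rot: [-0.205, 3.135, -0.0]
wrist_force: [-0.6, 1.3, -1.5]
finger_gap: 0.062
finger_force: 30.0
t35.1 pos [ 0.4737 -0.2593  0.0287] turn [-0.    0.   -0.02] shift after [-0.008 -0.006 -0.   ] before [-0.008 -0.006 -0.   ] gap 0.062 F [-0.6  1.3 -1.5] q6 -2.3
```

Contact has begun, so I release and rise.

```bash
python3 -m handwheel '{"gripper":[56,63,68,75,82,90,95,95,95],"delta_pos":[[0,0,0],[0,0,0],[0,0,0],[0,0,0],[0,0,0],[0,0,0],[0,0,0],[0,0,0],[0,0,0]],"angular":[[0,0,0],[0,0,0],[0,0,0],[0,0,0],[0,0,0],[0,0,0],[0,0,0],[0,0,0],[0,0,0]]}';  python3 -m handwheel '{"gripper":[95,95,95,95,95,95,95,95],"delta_pos":[[0,0,-0.3],[0,0,-0.5],[0,0,-0.6],[0,0,-0.6],[0,0,-0.6],[0,0,-0.5],[0,0,0],[0,0,0]],"angular":[[0,0,0],[0,0,0],[0,0,0],[0,0,0],[0,0,0],[0,0,0],[0,0,0],[0,0,0]]}';python3 - <<'E'
from h import *
im=robot.camera("wrist")[:,:,::-1].copy(); cv2.imwrite("pics/w15.png",im)
p=robot.camera_params("wrist"); g=cv2.cvtColor(im,cv2.COLOR_BGR2GRAY)
m=((cv2.GaussianBlur(g,(0,0),4).astype(int)-g)>15).astype(np.uint8); n,l,s,c=cv2.connectedComponentsWithStats(m)
k=np.array([c[i] for i in range(1,n) if 3<s[i,4]<40 and 295<c[i][0]<345 and 110<c[i][1]<250])
for a,b in zip(k.round(1),plane("wrist",k,.038,p)[:,:2].round(4)): print(a,b)
v=im[:,308:333].mean((1,2)).astype(int); print(list(zip(range(85,125),v[85:125])))
print([(r,plane("wrist",[[320,r]],.012,p)[0,:2].round(4).tolist()) for r in (90,100,110)])
u=im[185:195].mean((0,2)).astype(int); print(list(zip(range(270,300),u[270:300])),list(zip(range(340,372),u[340:372])))
t=robot.camera("top")[:,:,::-1].copy(); cv2.imwrite("pics/t15.png",t)
d=cv2.absdiff(t,cv2.imread("pics/top0.png")).max(2)
for nme,(x0,x1,y0,y1) in dict(timer=(274,306,160,190),bottle=(378,400,162,182)).items(): print(nme,d[y0:y1,x0:x1].max(), d[y0:y1,x0:x1].mean().round(1))
E
```

```text
clock: 36.05
tool_pos: [0.4736, -0.2592, 0.0286]
tool_rot: [0.205, -3.135, -0.0]
wrist_force: [0.2, -0.3, 0.8]
finger_gap: 0.095
finger_force: 0.0
clock: 36.85
tool_pos: [0.4738, -0.2594, 0.1846]
tool_rot: [-0.205, 3.133, -0.002]
wrist_force: [-0.4, 0.3, -0.4]
finger_gap: 0.095
finger_force: 0.0
[309.7 132.1] [ 0.4102 -0.2769]
[331.5 132.1] [ 0.4074 -0.2562]
[309.9 148.5] [ 0.4258 -0.2747]
[331.3 148.6] [ 0.4233 -0.2543]
[310. 165.] [ 0.4418 -0.2726]
[331.3 164.8] [ 0.4389 -0.2521]
[310.1 181.1] [ 0.4575 -0.2705]
[331.3 181. ] [ 0.4547 -0.2499]
[310.4 197. ] [ 0.4734 -0.2682]
[331.1 197.1] [ 0.4707 -0.2479]
[310.3 212.6] [ 0.4892 -0.2664]
[331.  212.4] [ 0.4863 -0.2459]
[310.5 227.7] [ 0.505  -0.2643]
[330.9 227.7] [ 0.5024 -0.2437]
[310.5 242. ] [ 0.5205 -0.2623]
[330.8 242.1] [ 0.5179 -0.2416]
[(85, np.int64(173)), (86, np.int64(173)), (87, np.int64(174)), (88, np.int64(173)), (89, np.int64(174)), (90, np.int64(173)), (91, np.int64(173)), (92, np.int64(173)), (93, np.int64(174)), (94, np.int64(174)), (95, np.int64(174)), (96, np.int64(171)), (97, np.int64(158)), (98, np.int64(131))
[... 1340 characters left out ...]
int64(164)), (342, np.int64(164)), (343, np.int64(163)), (344, np.int64(164)), (345, np.int64(165)), (346, np.int64(165)), (347, np.int64(165)), (348, np.int64(163)), (349, np.int64(156)), (350, np.int64(142)), (351, np.int64(127)), (352, np.int64(124)), (353, np.int64(128)), (354, np.int64(129)), (355, np.int64(129)), (356, np.int64(128)), (357, np.int64(127)), (358, np.int64(131)), (359, np.int64(136)), (360, np.int64(138)), (361, np.int64(138)), (362, np.int64(138)), (363, np.int64(137)), (364, np.int64(138)), (365, np.int64(138)), (366, np.int64(137)), (367, np.int64(136)), (368, np.int64(137)), (369, np.int64(137)), (370, np.int64(137)), (371, np.int64(137))]
timer 72 20.9
bottle 63 7.9
```

Run:
```python
from h import *
a=cv2.imread("pics/top0.png"); b=cv2.imread("pics/t15.png")
for nme,(x0,x1,y0,y1) in dict(timer=(275,305,161,188),bottle=(378,400,162,182)).items():
    U=lambda i:cv2.resize(i,None,fx=4,fy=4,interpolation=cv2.INTER_CUBIC)
    r=cv2.matchTemplate(U(b[y0-5:y1+5,x0-5:x1+5]),U(a[y0:y1,x0:x1]),cv2.TM_CCOEFF_NORMED); _,s,_,l=cv2.minMaxLoc(r); print(nme,round(s,3),(np.array(l)-20)/4,"px")
p=robot.camera_params("top"); hsv=cv2.cvtColor(b,cv2.COLOR_BGR2HSV)
k=cv2.inRange(hsv,(95,110,40),(130,255,255)); k[:190]=0;k[250:]=0;k[:,:260]=0;k[:,420:]=0
k=cv2.morphologyEx(k,cv2.MORPH_CLOSE,np.ones((3,3)))
for r in rect("top",k,.024,p,10): print(r)
```

```text
timer 0.801 [ 0.   -0.25] px
bottle 0.975 [0. 0.] px
(array([486.3, 117.5], dtype=float32), np.float32(38.5), np.float32(11.3), np.float32(82.03), array([291., 211.]))
(array([ 480.7, -128.3], dtype=float32), np.float32(57.6), np.float32(32.2), np.float32(-0.91), array([390., 214.]))
```

Everything is in place, and the timer and bottle have not moved.

```bash
python3 -c "
from station import robot
print(robot.job_done())"
```

```text
the job is handed in; nothing more can be done
None
```

I took the stack apart in the order asked and handed the job in at about 37 s: the bur block, coil, medium box and long box each measured within about 2 mm of centre on their rests or stand, and the bottle and timer showed no movement.

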